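# Release a ball valve from the leak-test stand

## Task

The grey ball valve on the leak-test stand has passed its test. Lift the locking collar on the stand's upright lever, push the lever through the gate, away from the valve, to its other end and let the collar drop back fully so that it locks the lever there; then take the freed valve out and set it down gently, flat on the floor of the low tray with its handle up. Do not disturb the two loose pipe fittings.

Things in the scene. Friction and masses are not known exactly. Their poses are not given: they have to be found in the camera images.
- stand: Fixed leak-test stand on a grey base plate 100 (x) by 305 mm (y, from -80 to +225), 12 mm thick. Origin on the bench under the middle of the valve; y runs along the valve to the lever, z up. Two black saddles at y = +-37 (24 mm long, tops z = 40, side cheeks to z = 53 at x = +-29 to 34) carry the valve; it is free at y = -25 to 25. End stop at y = -68 to -77, to z = 84.
- yoke_mouth (a point): Middle of the open mouth of the square aluminium yoke (49 mm wide, 20 mm deep, top 24 mm above this point) that covers the valve's pipe end from above and holds it in the stand; at stand y = 54, z = 67 mm when clamped. The lever draws it 33 mm along +y of the stand, which frees the valve.
- gate_top (a point): Top middle of the gate, at stand y = 170, z = 126 mm. Axes as the stand's. The gate is two upright steel cheeks (x = +-12 to 18, y +-52 mm, to 26 mm below this point) with a raised part between y = -28 and +28, a notch for the collar's pin at either end of it and end horns to 11 mm below this point. Before it (y = -62 to -52) a rod guide, to 36 mm below.
- lever_pivot (a point): The lever's pivot point on the stand, 170 mm along the stand's +y from its origin and 20 mm above the bench. The axes are the stand's: the lever turns about x.
- lever (a joint): Lever angle, rad: 0 = clamped, leaning 0.35 from upright towards the valve; 0.70 = released end, leaning 0.35 away from it. It stays where left (about 2 N at the collar moves it). With the collar down, its cross pin sits in a notch and the lever has about 0.05 rad of play at either end; in between the gate blocks it. A 12 mm rod with a 24 mm black ball, top 195 mm from the pivot.
- collar (a joint): Height of the locking collar along the lever, m: 0 = fully down (locked), 0.020 = fully up. A spring pushes it down, 3.3 N at the bottom to 6.3 N at the top. The cross pin clears the gate from 0.014 up. It must be held up while the lever passes the gate; let go at either end, it springs down.
- collar_grip (a point): Grip point in the collar, on the lever's axis, 138 mm from the pivot with the collar down. The collar is a ribbed aluminium cylinder, diameter 34 mm, from 24 mm below to 12 mm above this point; z up along the lever, x along the pivot's axis. The ball's top is 57 mm above it (collar down). A 44 mm cross pin lies along x 40 mm below it.
- valve: Loose dark grey PVC ball valve, 54 x 132 x 72 mm, about 0.2 kg. Origin centred at its underside; y along the pipe, z up. Middle (y = +-22) 44 mm wide in x, z = 5 to 49; beside it union nuts 52 mm wide (z = 1 to 53), then 34 mm pipe ends. Handle bar on top, 12 (x) by 60 mm (y), z = 66 to 72. Starts in the saddles, origin 39 mm above the bench, y along the stand's y.
- tray: Fixed low white tray, 130 mm (x) by 200 mm (y), walls 4 mm thick and 22 mm high, floor 4 mm thick. Origin on the bench under its middle, z up. The valve fits in lengthwise along the tray's y.
- tee: Bystander: loose pale green pipe tee, 60 x 80 x 39 mm, on the bench. Origin at its underside.
- elbow: Bystander: loose dark grey pipe elbow, 58 x 58 x 41 mm, on the bench. Origin at its underside.
There are look-alikes about, which are no part of the job. What is shaped like the valve but turquoise is not meant.

How it is judged:
By the outcome, as a careful person would: the job done as asked, in the order asked, and still so for the second after the job is handed in, with the robot touching nothing.
It also fails if it takes over 54 s, if anything falls off the work surface, if the arm or the gripper's body presses on something with over 40 N, if the wrist force passes 120 N, or if a joint passes its speed limit or range.

## Robot

A 6-joint arm with a two-finger parallel gripper is mounted at the origin on a cart in front of the work surface, level with it; the furniture and walls round the work are solid. World frame = base frame: x ahead of the robot, y to its left, z up, the work surface at z = 0. Lengths are in m, angles in rad, forces in N, time in s.
With the tool pointing down it reaches from about 0.35 to 0.975 m from the base axis. Payload 4.9 kg.
Tool frame: the origin (TCP) lies at the very end of the fingers, on their centre line; the grasp point (between the pads) lies 19 mm behind it (manip.grasp_offset is the distance from the TCP to the grasp point, in m); z points along the fingers, y is the line along which they close (so a half turn about z gives the same grasp; the last joint's range is limited). The gripper opens to 85 mm and grips with 20 to 120 N. Pads are 22 mm wide; open, the fingers measure 114 mm over their backs; the gripper's body (76 mm by 85 mm) begins 54 mm behind the grasp point. The pads swing forward as they close: fully open they stand 13 mm farther back than shut.
Start: joints at [-1.331, 0.053, 1.613, -0, 1.476, -0.119], TCP at [0.219, -0.585, 0.231] pointing down, gripper open.
Joint ranges: [-3.01, 3.01], [-1.01, 2.22], [0.06, 2.58], [-1.02, 4.17], [0.09, 2.62], [-3.14, 3.14]. Speed limits (rad/s): [2.57, 2.57, 3.14, 3.14, 3.14, 3.14].

## Interface

Orientations are given as a unit quaternion [w, x, y, z].
In Python, from plant import manip, eyes, job_done, models gives the robot as it stands.
- The arm moves only by the tool servo_tool, never from a script. Its argument "motion" is one flat list of numbers, 5 for each row, row after row: the opening, from -1 (shut) to 1 (fully open), then the shift along the tool's x, y, z normalised to -1 to 1, where 1 is 120 mm, then the turn about the tool's z normalised to -1 to 1, where 1 is 45 degrees. A call has 1 to 5 rows; each row is the pose to reach, as a shift and turn from the pose commanded when the call began, along the tool's axes at that moment; what a row does not reach only later rows make up. A row lasts 1/8 s, in which the tool goes at most 62.5 mm and 10.7 degrees, less where a joint would pass 70% of its speed; a pose out of reach is approached as far as the arm can. A call with a number of a shift or a turn outside -1 to 1 is refused whole. A call with a gripper value outside its range is refused whole. The fingers move at their own pace and stop on an object; the grip force is fixed at half the most. Time passes only in rows, so rows that repeat a pose let the fingers close. It gives the time, the measured TCP pose, the force, the opening and the grip force at its end, in the units of the state.
- manip.state(): the state, without advancing time (a new reading comes with each control period).
- eyes.grab_frame(name): name is "scene" or "top"; returns (picture, depth): 400x640x3 uint8, red, green, blue; 400x640 float32, m along the optical axis (not along the pixel's ray), 0 where there is no reading.
- eyes.camera_params(name): a dict with "fov_y" (degrees; the focal length in pixels is half the picture's height over the tangent of half this angle, whatever the lens; pixels are square), "cx", "cy" (the principal point, pixels), "pose" (4x4, takes a point from camera to world coordinates). Camera axes: x right, y up, looking along -z (the intrinsics and any distortion apply to the point x, -y, -z); pixel columns grow to the right and rows downward; lengths in m; the calibration is good to about 2 mm. A picture is of the moment at which its call begins. camera_params takes no time and is no camera call.
- job_done(): hands the job in; it is judged then, once.
Trained networks look in the newest picture that a camera, given by its name, has taken for a name from the list of things; names that differ only in an ending like _2 or _b are one class to them, and where a whole thing is asked for, a point or a joint stands for the part that bears it (a point fixed in the world has none). Each returns a list of dicts, best first, with "p" (0 to 1); they miss things now and then, are a little off and sometimes report something else, mostly with a low value. They report only what shows in the picture. A call takes as long as a camera call. They do not tell look-alikes from the thing itself.
- models.regions_of(camera, label): "mask" (400x640 bool, what is visible of it) and "pixel" ([column, row] in pixels, amid what is visible of it).
The state is a dict: "time": time; "joint_pos": joint angles; "joint_vel": joint speeds; "joint_efforts": joint torques, N m; "tool_pos": TCP position; "tool_rot": TCP orientation; "contact_force": force on the tool from outside, world axes, zero at the start; "ft_torque": the same for the moment, N m; "gripper_width": opening from 0.0 (shut) to 1.0 (fully open); "grasp_force": force on a finger pad.
Only numpy, scipy, OpenCV 4.12 (cv2) and the standard library are available. Lean on these libraries where they do the work, as an engineer would, in place of code of your own. Each camera call takes 0.05 s, during which the arm holds its last target. There are 200 camera calls.

## Working session

There is one attempt and no reset: what is moved stays moved. The work goes in short steps, Python scripts to look and compute and a tool call to move; the robot and the scene stay as the last step left them, time stands still between calls to the robot, and variables do not carry over. Pictures are saved under pics/ and viewed, at most 10 in all, crops included, and the job is handed in when it is done.

Besides the shell and the picture viewer there is one more tool, called after ">>>" as name(argument=value, ...) on one line, values as JSON. servo_tool: Moves the arm, as the interface text tells. Its arguments: {"type":"object","properties":{"motion":{"type":"array","items":{"type":"number","minimum":-1,"maximum":1}}},"required":["motion"]}

```bash
ls; mkdir -p pics
python3 - <<'E'
from plant import manip,eyes,models
import cv2,numpy as np
print(manip.state())
ims=[]
for c in("scene","top"):
    p,d=eyes.grab_frame(c); cv2.imwrite(f"pics/{c}0.png",p[:,:,::-1]); np.savez(f"{c}0.npz",p=p,d=d)
    print(c,eyes.camera_params(c))
    for l in("valve","stand","collar","lever","tray","gate_top","yoke_mouth","tee","elbow"):
        for r in models.regions_of(c,l)[:3]: print(l,round(r["p"],2),np.round(r["pixel"]),r["mask"].sum())
E
```

```text
pics
{'time': 0.0, 'joint_pos': array([-1.33103620e+00,  5.33460851e-02,  1.61427285e+00, -1.76112855e-05,
        1.47599379e+00, -1.18992421e-01]), 'joint_vel': array([ 0.000587  , -0.00247663,  0.00098662, -0.00081909, -0.00016735,
       -0.00064011]), 'joint_efforts': array([ 1.37033072e-03, -3.93681979e+01, -3.70174384e+01, -1.79949925e-04,
        7.06215680e-03,  1.55248733e-05]), 'tool_pos': array([ 0.21929521, -0.58461021,  0.23008233]), 'tool_rot': array([-1.00766348e-03,  9.83954515e-01,  1.78416628e-01, -6.97019241e-05]), 'contact_force': array([ 0.46631561, -0.13704228, -0.55001047]), 'ft_torque': array([ 0.03607076, -0.02031581, -0.04642148]), 'grasp_force': 0.0, 'gripper_width': 1.004154660455709}
scene {'fov_y': 43.508617197827654, 'cx': 314.5069168742862, 'cy': 194.70003257648375, 'pose': array([[ 0.99879654,  0.01672683, -0.04610513,  0.49663071],
       [-0.04492215,  0.68928191, -0.7230992 , -1.24864901],
       [ 0.01968428,  0.72430012,  0.68920379,  1.19670132],
       [ 0.        ,  0.        ,  0.        ,  1.        ]])}
valve 0.78 [305. 183.] 370
valve 0.7
[... 181 characters left out ...]
 370
tee 0.77 [254. 228.] 381
elbow 0.63 [364. 201.] 176
top {'fov_y': 56.32541020358121, 'cx': 318.40821912690683, 'cy': 197.24030550548454, 'pose': array([[ 0.03180303,  0.97512788, -0.21934947,  0.36563948],
       [-0.99949273,  0.03065678, -0.00862833, -0.13049077],
       [-0.00168917,  0.21951261,  0.9756082 ,  1.08595971],
       [ 0.        ,  0.        ,  0.        ,  1.        ]])}
valve 0.75 [280. 214.] 778
valve 0.75 [435. 170.] 729
valve 0.51 [251. 215.] 201
stand 0.56 [243. 219.] 2973
collar 0.61 [222. 213.] 103
lever 0.59 [227. 210.] 187
tray 0.69 [403. 234.] 3352
gate_top 0.62 [245. 220.] 2745
yoke_mouth 0.64 [254. 214.] 222
tee 0.68 [331. 276.] 500
elbow 0.6 [293. 153.] 346
```

```bash
cat > h.py <<'E'
import numpy as np,cv2
from plant import manip,eyes,models
def cloud(cam,d):
    P=eyes.camera_params(cam);f=200/np.tan(np.radians(P["fov_y"])/2)
    v,u=np.mgrid[0:400,0:640]
    c=np.stack([(u-P["cx"])/f*d,-(v-P["cy"])/f*d,-d,np.ones_like(d)],-1)
    return (c@P["pose"].T)[...,:3]
E
python3 - <<'E'
from h import *
for c in("scene","top"):
    z=np.load(c+"0.npz");W=cloud(c,z["d"])
    eyes.grab_frame(c)
    for l in("valve","stand","collar","lever","tray","yoke_mouth","tee","elbow"):
        for r in models.regions_of(c,l)[:2]:
            m=r["mask"]&(z["d"]>0);q=W[m]
            if len(q)==0: print(c,l,"nodepth");continue
            h=q[q[:,2]>np.percentile(q[:,2],30)]
            rc=cv2.minAreaRect(h[:,:2].astype(np.float32)*1000)
            print(c,l,round(r["p"],2),"med",np.round(np.median(q,0),3),"zmax",np.percentile(q[:,2],98).round(3),"rect",np.round(rc[0]),np.round(rc[1]),round(rc[2]))
    bgr=z["p"][:,:,::-1]
    crop=bgr[100:350,170:470] if c=="top" else bgr[110:340,200:440]
    cv2.imwrite(f"pics/{c}c.png",cv2.resize(crop,None,fx=2.4,fy=2.4,interpolation=cv2.INTER_CUBIC))
E
```

```text
scene valve 0.75 med [ 0.542 -0.023  0.087] zmax 0.114 rect [544. -20.] [ 44. 130.] 3
scene valve 0.6 med [ 0.693 -0.493  0.045] zmax 0.074 rect [ 696. -476.] [133.  48.] 82
scene stand 0.95 med [0.537 0.042 0.022] zmax 0.177 rect [541.  57.] [ 98. 309.] 2
scene stand 0.2 med [0.538 0.102 0.159] zmax 0.206 rect [539. 104.] [28. 38.] 1
scene lever 0.71 med [0.539 0.104 0.156] zmax 0.207 rect [538. 104.] [31. 38.] 1
scene tray 0.88 med [ 0.498 -0.365  0.006] zmax 0.025 rect [ 500. -363.] [137. 206.] 18
scene tee 0.9 med [ 0.382 -0.169  0.033] zmax 0.044 rect [ 386. -159.] [87. 58.] 82
scene elbow 0.6 med [ 0.744 -0.056  0.034] zmax 0.249 rect [ 717. -161.] [285.  42.] 74
scene elbow 0.36 med [0.539 0.108 0.14 ] zmax 0.164 rect [538. 108.] [36. 42.] 85
top valve 0.73 med [ 0.541 -0.019  0.086] zmax 0.112 rect [545. -21.] [ 44. 120.] 3
top valve 0.55 med [ 0.691 -0.469  0.045] zmax 0.072 rect [ 697. -475.] [130.  46.] 82
top stand 0.7 med [0.524 0.088 0.015] zmax 0.198 rect [541.  55.] [ 98. 301.] 2
top stand 0.43 med [ 0.499 -0.366  0.004] zmax 0.023 rect [ 499. -367.] [130. 206.] 18
top collar 0.51 med [0.53  0.113 0.16 ] zmax 0.167 rect [534. 109.] [30. 21.] 62
top lever 0.47 med [0.534 0.102 0.165] zmax 0.207 rect [537. 104.] [38. 28.] 80
top tray 0.75 med [ 0.498 -0.366  0.004] zmax 0.023 rect [ 498. -365.] [130. 201.] 18
top tray 0.37 med [0.534 0.103 0.165] zmax 0.207 rect [537. 104.] [38. 28.] 79
top yoke_mouth 0.54 med [0.54  0.052 0.089] zmax 0.094 rect [543.  72.] [68. 49.] 87
top tee 0.7 med [ 0.381 -0.16   0.035] zmax 0.041 rect [ 387. -159.] [77. 55.] 81
top elbow 0.56 med [ 0.744 -0.05   0.032] zmax 0.04 rect [748. -51.] [71. 41.] 52
```

View pics/topc.png

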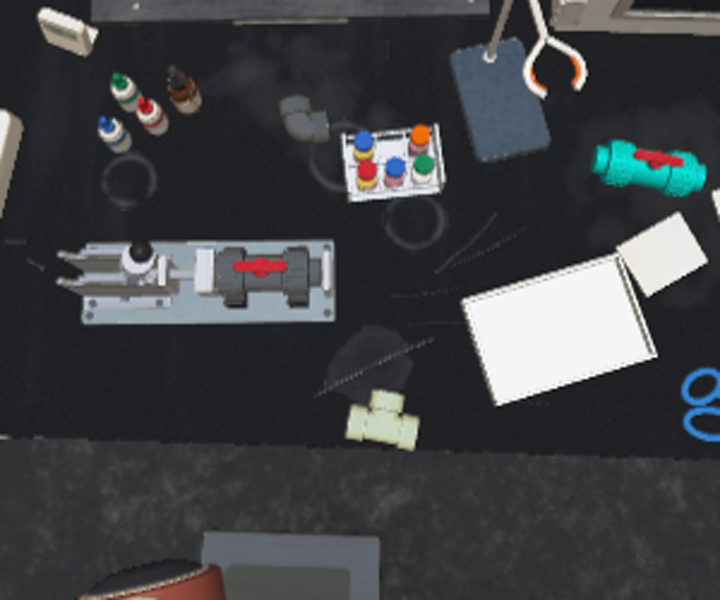

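View pics/scenec.png

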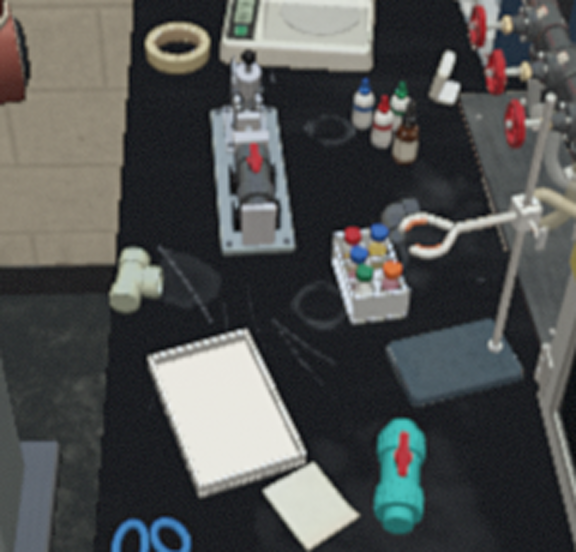

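The top view shows the stand (crop about 80–335, 240–325) with the grey valve under the yoke. The tray is at about (560, 330), the tee at (380, 420) and the elbow at (303, 118); the turquoise decoy is on the right. The scene view shows the same layout, plus a clamp stand behind the tray. Next I'll refine the poses and check for tall obstacles.

Run:
```python
from h import *
S=[np.load(c+"0.npz") for c in("scene","top")]
Ws=[cloud(c,z["d"]) for c,z in zip(("scene","top"),S)]
for n,W,z in zip(("scene","top"),Ws,S):
    ok=z["d"]>0; q=W[ok]; col=z["p"][ok].astype(int)
    near=(q[:,0]>.47)&(q[:,0]<.62)&(q[:,1]>-.12)&(q[:,1]<.23)
    pl=near&(q[:,2]>.009)&(q[:,2]<.016)&(col.sum(1)>330)
    print(n,"plate",cv2.minAreaRect(q[pl][:,:2].astype(np.float32)*1000),np.median(q[pl][:,2]))
    red=near&(col[:,0]>130)&(col[:,1]<80); print("handle",q[red].mean(0),cv2.minAreaRect(q[red][:,:2].astype(np.float32)*1000))
    b=near&(q[:,2]>.188); print("ball",q[b].mean(0),q[b].max(0),q[b].min(0),b.sum())
    c=near&(q[:,2]>.125)&(q[:,2]<.17)&(q[:,1]<.15); print("collar",q[c].mean(0),q[c].max(0),q[c].min(0))
    for i in range(128,170,8):
        s=near&(abs(q[:,2]-i/1000)<.004)&(q[:,1]<.15)
        if s.sum()>3: print(" z",i,"x",q[s][:,0].min().round(3),q[s][:,0].max().round(3),"y",q[s][:,1].min().round(3),q[s][:,1].max().round(3),s.sum())
    # tray rim, tall stuff
    t=(q[:,0]>.36)&(q[:,0]<.64)&(q[:,1]>-.52)&(q[:,1]<-.22)&(q[:,2]>.014)&(q[:,2]<.03); t&=col.min(1)>120
    print("tray",cv2.minAreaRect(q[t][:,:2].astype(np.float32)*1000))
    tall=(q[:,2]>.1)&(q[:,0]>.3)&(q[:,0]<.8)&(q[:,1]<-.05)&(q[:,1]>-.6)&(abs(q[:,2]-.3)<.2)
    H={}
    for p in q[tall]: k=(round(p[0]/.05)*5,round(p[1]/.05)*5); H.setdefault(k,[]).append(p[2])
    print({k:(round(min(v),2),round(max(v),2)) for k,v in H.items() if len(v)>2})
```

```text
scene plate ((541.500732421875, 56.650634765625), (99.66624450683594, 308.73834228515625), 2.5150787830352783) 0.013006728254067346
handle [ 0.54459077 -0.01585513  0.10999991] ((544.2312622070312, -10.407135009765625), (74.07784271240234, 16.61192512512207), 88.36991119384766)
ball [0.53914302 0.09319976 0.20036083] [0.54863086 0.10430347 0.20874368] [0.52850535 0.08494652 0.18838581] 40
collar [0.53793044 0.10533864 0.15306679] [0.55625935 0.13979213 0.16997453] [0.51925026 0.08907054 0.12523221]
 z 128 x 0.529 0.553 y 0.102 0.114 7
 z 136 x 0.519 0.553 y 0.099 0.14 15
 z 144 x 0.522 0.553 y 0.097 0.116 14
 z 152 x 0.522 0.556 y 0.093 0.114 17
 z 160 x 0.522 0.553 y 0.089 0.116 35
 z 168 x 0.526 0.553 y 0.097 0.123 19
tray ((497.5653076171875, -363.3231201171875), (131.566162109375, 205.83688354492188), 18.326335906982422)
{(70, -30): (np.float64(0.25), np.float64(0.26)), (75, -30): (np.float64(0.25), np.float64(0.26)), (80, -30): (np.float64(0.25), np.float64(0.26)), (75, -35): (np.float64(0.25), np.float64(0.26)), (70, -35): (np.float64(0.25), np.float64(0.26))}
top plate ((542.2
[... 326 characters left out ...]
 0.20738345] [0.52942727 0.0840706  0.19223904] 75
collar [0.53266709 0.11664    0.15255499] [0.55533261 0.14860696 0.16887373] [0.52003058 0.09209626 0.12508357]
 z 128 x 0.52 0.555 y 0.118 0.149 33
 z 144 x 0.523 0.528 y 0.103 0.126 9
 z 152 x 0.524 0.542 y 0.094 0.128 12
 z 160 x 0.523 0.554 y 0.092 0.126 49
 z 168 x 0.525 0.55 y 0.11 0.122 29
tray ((498.4853515625, -364.82342529296875), (129.7698516845703, 200.64532470703125), 18.477853775024414)
{(80, -30): (np.float64(0.25), np.float64(0.26)), (75, -30): (np.float64(0.25), np.float64(0.26)), (75, -35): (np.float64(0.25), np.float64(0.26)), (70, -30): (np.float64(0.25), np.float64(0.26)), (70, -35): (np.float64(0.25), np.float64(0.26))}
```

>>> servo_tool(motion=[1,1,-1,-0.17,-0.8,1,1,-1,-0.17,-0.8,1,1,-1,-0.17,-0.8,1,1,-1,-0.17,-0.8])

```text
time: 2.4
tool_pos: [0.2911, -0.4286, 0.2527]
tool_rot: [0.001, 0.879, 0.477, 0.0]
contact_force: [-0.5, -0.8, 0.1]
gripper_width: 0.997
grasp_force: 0.0
```

>>> servo_tool(motion=[1,1,-0.15,0,-0.8,1,1,-0.15,0,-0.8,1,1,-0.15,0,-0.8,1,1,-0.15,0,-0.8])

```text
time: 2.9
tool_pos: [0.3412, -0.3198, 0.252]
tool_rot: [0.0, 0.689, 0.724, -0.0]
contact_force: [-0.2, -1.6, 0.6]
gripper_width: 1.0
grasp_force: 0.0
```

>>> servo_tool(motion=[1,0.87,0.453,0,0,1,0.87,0.453,0,0])

```text
time: 3.15
tool_pos: [0.3908, -0.2129, 0.2519]
tool_rot: [0.0, 0.692, 0.722, 0.0]
contact_force: [0.8, 0.0, 0.3]
gripper_width: 0.998
grasp_force: 0.0
```

>>> servo_tool(motion=[1,0.87,0.453,0,0,1,0.87,0.453,0,0])

```text
time: 3.4
tool_pos: [0.4407, -0.1053, 0.2521]
tool_rot: [0.001, 0.691, 0.723, 0.0]
contact_force: [0.8, -0.8, 0.4]
gripper_width: 1.004
grasp_force: 0.0
```

>>> servo_tool(motion=[1,0.87,0.453,0,0,1,0.87,0.453,0,0])

```text
time: 3.65
tool_pos: [0.4904, 0.0017, 0.2521]
tool_rot: [0.001, 0.691, 0.723, 0.0]
contact_force: [0.8, -1.0, 0.3]
gripper_width: 0.996
grasp_force: 0.0
```

>>> servo_tool(motion=[1,0.87,0.453,0,0,1,0.87,0.453,0,0,1,0.87,0.453,0,0,1,0.87,0.453,0,0])

```text
time: 4.15
tool_pos: [0.5392, 0.106, 0.2516]
tool_rot: [-0.0, 0.691, 0.723, -0.0]
contact_force: [-0.1, 0.1, -0.8]
gripper_width: 0.998
grasp_force: 0.0
```

Run:
```python
from h import *
s=manip.state();w,x,y,z=s["tool_rot"];print(s["tool_pos"],np.degrees(2*np.arctan2(y,x)),s["tool_rot"],s["joint_vel"].round(3))
```

```text
[0.53918547 0.10604725 0.25155328] 92.57673345539268 [-5.37376615e-06  6.91029138e-01  7.22826803e-01 -3.77634891e-04] [-0.025 -0.016  0.013  0.003  0.     0.002]
```

>>> servo_tool(motion=[1,0,0,0.45,0,1,0,0,0.8,0,1,0,0,0.97,0,1,0,0,0.97,0])

```text
time: 4.65
tool_pos: [0.5392, 0.1051, 0.1351]
tool_rot: [-0.0, 0.692, 0.722, -0.0]
contact_force: [-0.3, 0.7, 0.2]
gripper_width: 1.004
grasp_force: 0.0
```

Run:
```python
from h import *
s=manip.state();print(s["tool_pos"],s["contact_force"])
ims=[]
for c,(x,y) in(("scene",(265,90)),("top",(190,165))):
    p,d=eyes.grab_frame(c); ims.append(cv2.resize(p[y:y+90,x:x+80,::-1],None,fx=5,fy=5,interpolation=cv2.INTER_CUBIC))
cv2.imwrite("pics/g1.png",np.hstack(ims))
```

```text
[0.53923207 0.10514754 0.13509321] [-0.27006467  0.69290302  0.15159492]
```

View pics/g1.png

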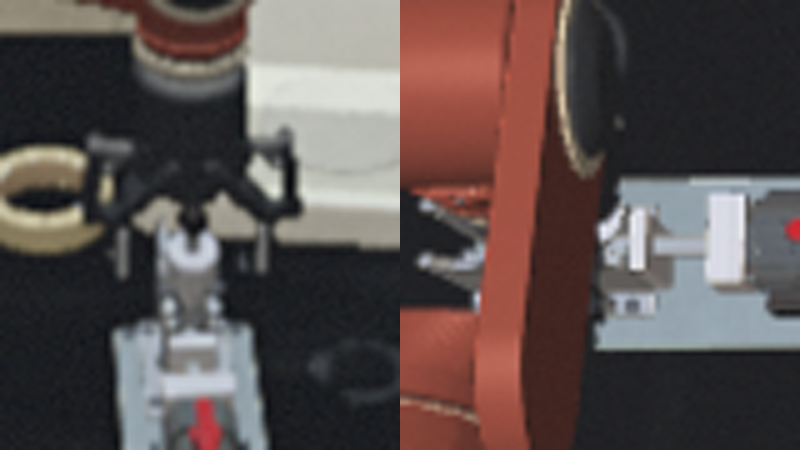

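The left half shows the open fingers straddling the collar evenly (pads at about 122 and 262, collar at 190). The ball sits just under the gripper body with no contact, so I'll close.

>>> servo_tool(motion=[-1,0,0,0,0,-1,0,0,0,0,-1,0,0,0,0,-1,0,0,0,0,-1,0,0,0,0])

```text
time: 5.38
tool_pos: [0.5403, 0.1062, 0.1362]
tool_rot: [0.001, 0.691, 0.723, 0.001]
contact_force: [2.3, -1.0, 2.8]
gripper_width: 0.377
grasp_force: 60.0
```

>>> servo_tool(motion=[-1,0,0,0,0,-1,0,0,0,0])

```text
time: 5.62
tool_pos: [0.5403, 0.1062, 0.1362]
tool_rot: [0.001, 0.691, 0.723, 0.001]
contact_force: [3.9, -0.4, 4.4]
gripper_width: 0.373
grasp_force: 60.1
```

>>> servo_tool(motion=[-1,-0.017,0,-0.047,0,-1,-0.034,0,-0.094,0,-1,-0.0515,0,-0.141,0,-1,-0.0515,0,-0.141,0])

```text
time: 6.12
tool_pos: [0.5403, 0.1008, 0.1511]
tool_rot: [0.0, 0.691, 0.723, 0.002]
contact_force: [9.5, 4.1, -4.4]
gripper_width: 0.376
grasp_force: 60.1
```

>>> servo_tool(motion=[-1,-0.006,0,-0.016,0,-1,-0.006,0,-0.016,0])

```text
time: 6.38
tool_pos: [0.5403, 0.1002, 0.1527]
tool_rot: [-0.0, 0.691, 0.723, 0.002]
contact_force: [9.2, 3.9, -5.0]
gripper_width: 0.377
grasp_force: 60.1
```

Run:
```python
from h import *
s=manip.state();print(s["tool_pos"],s["contact_force"])
p,d=eyes.grab_frame("scene"); cv2.imwrite("pics/g2.png",cv2.resize(p[90:190,260:350,::-1],None,fx=6,fy=6,interpolation=cv2.INTER_CUBIC))
```

```text
[0.54027614 0.10024616 0.15265778] [ 9.15997165  3.88578402 -4.95931699]
```

View pics/g2.png

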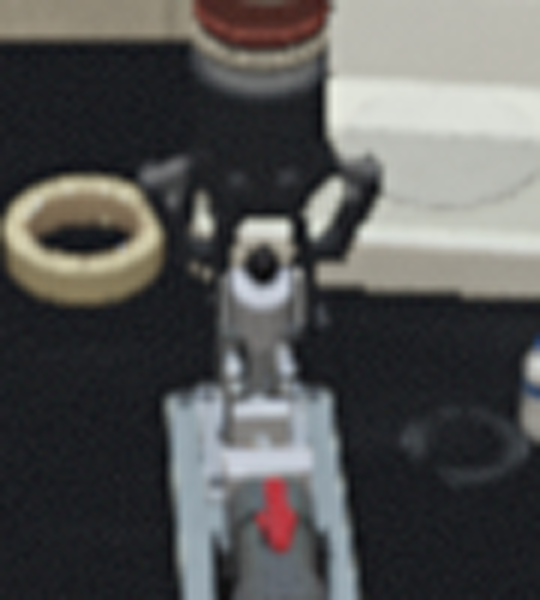

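The collar is up close under the ball (262, 265), still held by the pads. Now I'll swing the lever along its arc.

>>> servo_tool(motion=[-1,0.064,0,-0.022,0,-1,0.128,0,-0.04,0,-1,0.195,0,-0.055,0,-1,0.261,0,-0.067,0,-1,0.394,0,-0.08,0])

```text
time: 7.05
tool_pos: [0.5382, 0.145, 0.1617]
tool_rot: [0.002, 0.691, 0.722, -0.001]
contact_force: [11.3, -3.4, -7.6]
gripper_width: 0.375
grasp_force: 60.0
```

>>> servo_tool(motion=[-1,0.135,0,0,0,-1,0.268,0,0.013,0,-1,0.4,0,0.04,0,-1,0.535,0,0.08,0,-1,0.545,0,0.083,0])

```text
time: 7.68
tool_pos: [0.5353, 0.2104, 0.1517]
tool_rot: [0.002, 0.691, 0.723, -0.001]
contact_force: [9.1, -5.3, -4.7]
gripper_width: 0.372
grasp_force: 60.0
```

>>> servo_tool(motion=[-1,0.01,0,0.004,0,-1,0.01,0,0.004,0])

```text
time: 7.92
tool_pos: [0.5354, 0.2104, 0.1515]
tool_rot: [0.003, 0.691, 0.723, -0.002]
contact_force: [9.0, -5.7, -4.2]
gripper_width: 0.374
grasp_force: 60.1
```

>>> servo_tool(motion=[0.6,0,0,0,0,0.6,0,0,0,0,1,0,0,0,0,1,0,0,0,0,1,0,0,0,0])

```text
time: 8.55
tool_pos: [0.5345, 0.2133, 0.1533]
tool_rot: [-0.0, 0.691, 0.723, -0.0]
contact_force: [-0.0, 0.1, -0.5]
gripper_width: 1.005
grasp_force: 0.0
```

>>> servo_tool(motion=[1,0,0,-0.3,0,1,0,0,-0.6,0,1,0,0,-0.8,0,1,0,0,-0.8,0])

```text
time: 9.05
tool_pos: [0.5359, 0.2135, 0.2522]
tool_rot: [0.001, 0.691, 0.723, 0.002]
contact_force: [-0.1, 0.4, 0.9]
gripper_width: 1.002
grasp_force: 0.0
```

>>> servo_tool(motion=[1,-0.9,0,0,0,1,-0.9,0,0,0])

```text
time: 9.3
tool_pos: [0.5385, 0.104, 0.2473]
tool_rot: [-0.001, 0.691, 0.723, -0.001]
contact_force: [0.5, 0.5, -0.4]
gripper_width: 0.996
grasp_force: 0.0
```

>>> servo_tool(motion=[1,-0.97,0.07,0,0,1,-0.97,0.07,0,0,1,-0.97,0.07,0,0,1,-0.97,0.07,0,0])

```text
time: 9.8
tool_pos: [0.5524, -0.0103, 0.2478]
tool_rot: [-0.001, 0.691, 0.723, -0.0]
contact_force: [-0.2, 0.6, -0.1]
gripper_width: 0.998
grasp_force: 0.0
```

Run:
```python
from h import *
s=manip.state();w,x,y,z=s["tool_rot"];print(s["tool_pos"],np.degrees(2*np.arctan2(y,x)))
ims=[]
for c,(x,y) in(("scene",(265,90)),("top",(190,165))):
    p,d=eyes.grab_frame(c); ims.append(cv2.resize(p[y:y+100,x:x+80,::-1],None,fx=5,fy=5,interpolation=cv2.INTER_CUBIC))
    W=cloud(c,d)[d>0];n=(abs(W[:,0]-.537)<.04)&(W[:,1]>.15)&(W[:,1]<.25)&(W[:,2]>.1)&(W[:,2]<.215)
    q=W[n]
    for a in range(104,216,8):
        k=abs(q[:,2]-a/1000)<.004
        if k.sum()>2: print(c,a,q[k][:,:2].min(0).round(3),q[k][:,:2].max(0).round(3),k.sum())
cv2.imwrite("pics/g3.png",np.hstack(ims))
```

```text
[ 0.55240684 -0.0102607   0.24782215] 92.53972948709269
scene 104 [0.534 0.171] [0.548 0.188] 9
scene 112 [0.517 0.173] [0.556 0.21 ] 17
scene 120 [0.517 0.17 ] [0.556 0.201] 24
scene 128 [0.52  0.152] [0.555 0.194] 26
scene 136 [0.52  0.178] [0.553 0.204] 21
scene 144 [0.52  0.177] [0.549 0.198] 22
scene 152 [0.52  0.178] [0.549 0.198] 20
scene 160 [0.524 0.186] [0.549 0.204] 17
scene 168 [0.531 0.186] [0.545 0.203] 9
top 152 [0.526 0.217] [0.534 0.22 ] 3
top 160 [0.528 0.213] [0.548 0.22 ] 5
top 176 [0.53  0.207] [0.54 0.21] 4
top 184 [0.532 0.206] [0.536 0.208] 5
top 192 [0.524 0.205] [0.546 0.22 ] 19
top 200 [0.525 0.205] [0.546 0.227] 56
top 208 [0.531 0.21 ] [0.537 0.222] 6
```

View pics/g3.png

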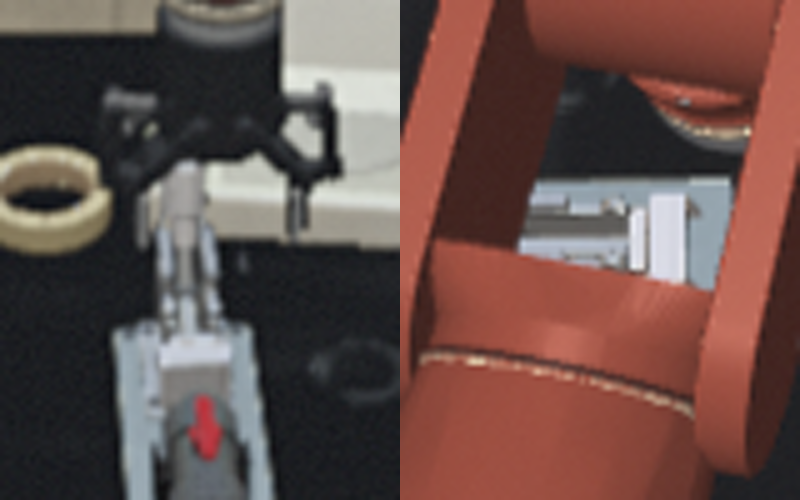

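The lever now leans away from the valve, with its ball at y≈0.215 against 0.217 expected. The collar's wide part ends at z≈0.161, so it is down, and the yoke is drawn back off the valve. Next I'll pick up the valve.

>>> servo_tool(motion=[1,-0.041,-0.062,0.4,0,1,-0.041,-0.062,0.84,0,1,-0.041,-0.062,0.84,0])

```text
time: 10.28
tool_pos: [0.542, -0.014, 0.1433]
tool_rot: [-0.004, 0.69, 0.723, -0.003]
contact_force: [0.5, 0.5, 0.3]
gripper_width: 0.999
grasp_force: 0.0
```

>>> servo_tool(motion=[1,0,0,0.3,0,1,0,0,0.6,0,1,0,0,0.84,0,1,0,0,0.84,0])

```text
time: 10.78
tool_pos: [0.5455, -0.0151, 0.0477]
tool_rot: [-0.001, 0.691, 0.723, -0.001]
contact_force: [-0.8, 0.1, 0.1]
gripper_width: 0.997
grasp_force: 0.0
```

>>> servo_tool(motion=[-1,0,0,0.01,0,-1,0,0,0.01,0,-1,0,0,0.01,0,-1,0,0,0.01,0,-1,0,0,0.01,0])

```text
time: 11.4
tool_pos: [0.5474, -0.0161, 0.0488]
tool_rot: [0.001, 0.691, 0.723, 0.001]
contact_force: [-0.5, 0.2, 7.3]
gripper_width: 0.508
grasp_force: 62.3
```

>>> servo_tool(motion=[-1,0,0,0,0])

```text
time: 11.52
tool_pos: [0.5474, -0.0161, 0.0487]
tool_rot: [0.001, 0.691, 0.723, 0.001]
contact_force: [0.2, 1.2, 6.4]
gripper_width: 0.506
grasp_force: 62.3
```

>>> servo_tool(motion=[-1,0,0,-0.08,0,-1,0,0,-0.16,0,-1,0,0,-0.3,0,-1,0,0,-0.3,0])

```text
time: 12.02
tool_pos: [0.5473, -0.0162, 0.0849]
tool_rot: [0.002, 0.691, 0.723, 0.001]
contact_force: [0.9, 0.0, -2.7]
gripper_width: 0.511
grasp_force: 61.6
```

>>> servo_tool(motion=[-1,0,0,-0.3,0,-1,0,0,-0.62,0,-1,-0.3,-0.05,-0.62,0,-1,-0.64,-0.12,-0.62,0,-1,-0.96,-0.178,-0.62,0])

```text
time: 12.65
tool_pos: [0.5292, -0.133, 0.1568]
tool_rot: [-0.0, 0.691, 0.723, -0.0]
contact_force: [0.6, 0.1, -1.2]
gripper_width: 0.51
grasp_force: 61.9
```

>>> servo_tool(motion=[-1,-0.32,-0.06,0,0,-1,-0.64,-0.12,0,0,-1,-0.96,-0.178,0,0])

```text
time: 13.02
tool_pos: [0.5129, -0.2491, 0.1565]
tool_rot: [-0.0, 0.691, 0.723, -0.0]
contact_force: [0.3, 0.7, -3.2]
gripper_width: 0.511
grasp_force: 61.9
```

>>> servo_tool(motion=[-1,-0.32,-0.06,0,-0.1,-1,-0.64,-0.12,0,-0.25,-1,-0.9,-0.178,0,-0.353,-1,-0.96,-0.178,0,-0.353,-1,-0.96,-0.178,0,-0.353])

```text
time: 13.65
tool_pos: [0.4971, -0.3638, 0.1565]
tool_rot: [-0.0, 0.585, 0.811, 0.0]
contact_force: [0.4, -0.1, -1.9]
gripper_width: 0.511
grasp_force: 61.8
```

Run:
```python
from h import *
s=manip.state();w,x,y,z=s["tool_rot"];print(s["tool_pos"],np.degrees(2*np.arctan2(y,x)),s["contact_force"],s["joint_vel"].round(3))
ims=[]
for c,(x,y,W,H) in(("scene",(215,180,150,150)),("top",(190,140,150,150))):
    p,d=eyes.grab_frame(c); ims.append(cv2.resize(p[y:y+H,x:x+W,::-1],(400,400),interpolation=cv2.INTER_CUBIC))
    if c=="scene":
        Q=cloud(c,d);ok=d>0;q=Q[ok];col=p[ok].astype(int)
        t=(q[:,0]>.36)&(q[:,0]<.64)&(q[:,1]>-.52)&(q[:,1]<-.22)&(col[:,0]>120)&(col[:,1]<80)&(q[:,2]<.3);print("handle",q[t].mean(0),cv2.minAreaRect(q[t][:,:2].astype(np.float32)*1000))
    else:
        W=cloud(c,d)[d>0];n=(abs(W[:,0]-.537)<.04)&(W[:,1]>.15)&(W[:,1]<.25)&(W[:,2]>.1)&(W[:,2]<.215);q=W[n]
        for a in range(104,216,8):
            k=abs(q[:,2]-a/1000)<.004
            if k.sum()>2: print(c,a,q[k][:,:2].min(0).round(3),q[k][:,:2].max(0).round(3),k.sum())
cv2.imwrite("pics/g4.png",np.hstack(ims))
```

```text
[ 0.49709637 -0.36376752  0.15646964] 108.3693058120872 [ 0.37033911 -0.12928804 -1.91708796] [ 0.021 -0.012  0.013  0.002  0.002 -0.001]
handle [ 0.49962753 -0.37458383  0.21726037] ((498.36138916015625, -370.99725341796875), (36.397884368896484, 20.319917678833008), 84.25277709960938)
top 104 [0.517 0.15 ] [0.551 0.197] 15
top 112 [0.516 0.152] [0.558 0.204] 51
top 120 [0.515 0.152] [0.558 0.191] 49
top 128 [0.519 0.151] [0.555 0.191] 42
top 136 [0.519 0.178] [0.549 0.198] 21
top 144 [0.52  0.179] [0.552 0.194] 30
top 152 [0.519 0.181] [0.552 0.221] 37
top 160 [0.518 0.186] [0.552 0.217] 86
top 168 [0.522 0.189] [0.55  0.206] 36
top 176 [0.53  0.204] [0.54 0.21] 9
top 184 [0.531 0.206] [0.539 0.208] 5
top 192 [0.524 0.205] [0.546 0.225] 16
top 200 [0.523 0.206] [0.546 0.226] 56
top 208 [0.529 0.212] [0.541 0.22 ] 9
```

View pics/g4.png

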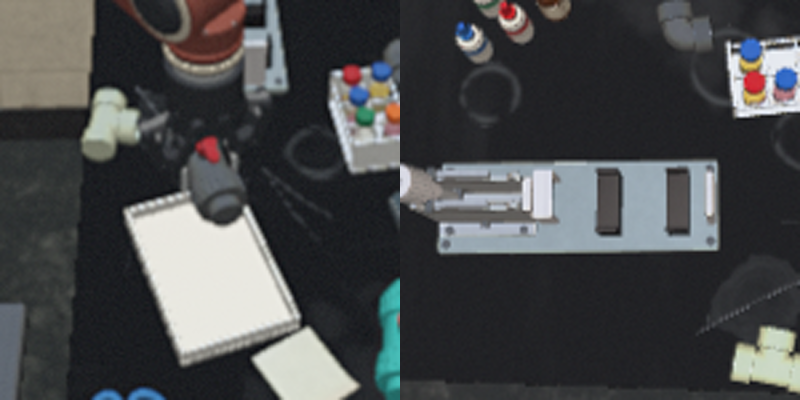

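The valve is held upright above the tray, with the red handle at left-half (208, 150). The saddles are empty and the collar profile matches the locked one. Lowering now.

>>> servo_tool(motion=[-1,0,0,0.3,0,-1,0,0,0.6,0,-1,0,0,0.8,0,-1,0,0,0.8,0])

```text
time: 14.25
tool_pos: [0.4959, -0.3615, 0.0582]
tool_rot: [-0.003, 0.584, 0.812, 0.0]
contact_force: [0.9, 0.1, -2.2]
gripper_width: 0.508
grasp_force: 61.7
```

>>> servo_tool(motion=[-1,0,0,0.12,0,-1,0,0,0.24,0,-1,0,0,0.32,0,-1,0,0,0.35,0,-1,0,0,0.35,0])

```text
time: 14.88
tool_pos: [0.4971, -0.364, 0.0187]
tool_rot: [-0.0, 0.585, 0.811, 0.0]
contact_force: [-1.3, 0.5, -2.4]
gripper_width: 0.512
grasp_force: 61.7
```

>>> servo_tool(motion=[-1,0,0,0.012,0,-1,0,0,0.024,0,-1,0,0,0.036,0,-1,0,0,0.036,0])

```text
time: 15.38
tool_pos: [0.4971, -0.364, 0.0145]
tool_rot: [-0.0, 0.585, 0.811, 0.0]
contact_force: [-0.1, -0.2, -1.6]
gripper_width: 0.513
grasp_force: 61.7
```

>>> servo_tool(motion=[-1,0,0,0.006,0,-1,0,0,0.006,0])

```text
time: 15.62
tool_pos: [0.4972, -0.364, 0.0138]
tool_rot: [-0.0, 0.585, 0.811, 0.0]
contact_force: [-0.5, 0.2, -2.0]
gripper_width: 0.509
grasp_force: 61.7
```

>>> servo_tool(motion=[-1,0,0,0.007,0,-1,0,0,0.007,0])

```text
time: 15.88
tool_pos: [0.4972, -0.364, 0.0129]
tool_rot: [-0.0, 0.585, 0.811, 0.0]
contact_force: [0.6, -0.5, -2.4]
gripper_width: 0.506
grasp_force: 61.7
```

>>> servo_tool(motion=[-1,0,0,0.007,0,-1,0,0,0.007,0])

```text
time: 16.12
tool_pos: [0.4973, -0.3641, 0.0128]
tool_rot: [0.0, 0.585, 0.811, -0.0]
contact_force: [-2.7, 1.8, 3.2]
gripper_width: 0.51
grasp_force: 62.3
```

Contact with the floor. I'll open partway, since the walls leave little room, then rise.

>>> servo_tool(motion=[0.2,0,0,0,0,0.4,0,0,0,0,0.4,0,0,0,0,0.4,0,0,0,0])

```text
time: 16.62
tool_pos: [0.4972, -0.3641, 0.0121]
tool_rot: [0.0, 0.585, 0.811, -0.0]
contact_force: [-0.6, -0.4, -0.1]
gripper_width: 0.7
grasp_force: 0.0
```

>>> servo_tool(motion=[0.4,0,0,-0.15,0,0.4,0,0,-0.5,0,0.4,0,0,-1,0,0.4,0,0,-1,0])

```text
time: 17.12
tool_pos: [0.5007, -0.3672, 0.1412]
tool_rot: [0.007, 0.585, 0.811, -0.001]
contact_force: [0.1, -0.4, -0.1]
gripper_width: 0.697
grasp_force: 0.0
```

>>> servo_tool(motion=[0.4,-0.7,0,-0.6,0,0.4,-1,0,-0.7,0,0.4,-1,0,-0.7,0,0.4,-1,0,-0.7,0])

```text
time: 17.62
tool_pos: [0.5354, -0.4793, 0.2175]
tool_rot: [0.001, 0.585, 0.811, -0.0]
contact_force: [-0.1, 0.6, -0.9]
gripper_width: 0.703
grasp_force: 0.0
```

Run:
```python
from h import *
s=manip.state();print(s["tool_pos"],s["contact_force"],s["time"])
ims=[]
for c,(x,y,W,H) in(("scene",(200,90,250,250)),("top",(190,100,270,270))):
    p,d=eyes.grab_frame(c); ims.append(cv2.resize(p[y:y+H,x:x+W,::-1],(400,400),interpolation=cv2.INTER_CUBIC))
    Q=cloud(c,d);ok=d>0;q=Q[ok];col=p[ok].astype(int)
    t=(q[:,0]>.42)&(q[:,0]<.58)&(q[:,1]>-.46)&(q[:,1]<-.26)&(col[:,0]>120)&(col[:,1]<80)&(q[:,2]<.1);print("handle",t.sum(),q[t].mean(0),q[t].max(0)-q[t].min(0))
    for l in("tee","elbow"):
        for r in models.regions_of(c,l)[:1]: print(l,r["p"],np.median(Q[r["mask"]&ok],0))
cv2.imwrite("pics/g5.png",np.hstack(ims))
```

```text
[ 0.53544091 -0.47928728  0.21754832] [-0.0984216   0.55046671 -0.85746821] 17.625
handle 24 [ 0.49447106 -0.37383082  0.07254745] [0.01941516 0.03611946 0.01108731]
elbow 0.49 [ 0.74446945 -0.0579437   0.03304481]
handle 109 [ 0.49701779 -0.36346277  0.07184107] [0.02907164 0.05607205 0.03321236]
tee 0.93 [ 0.38054276 -0.16011072  0.03409545]
elbow 0.69 [ 0.74420243 -0.05113306  0.03229981]
```

View pics/g5.png

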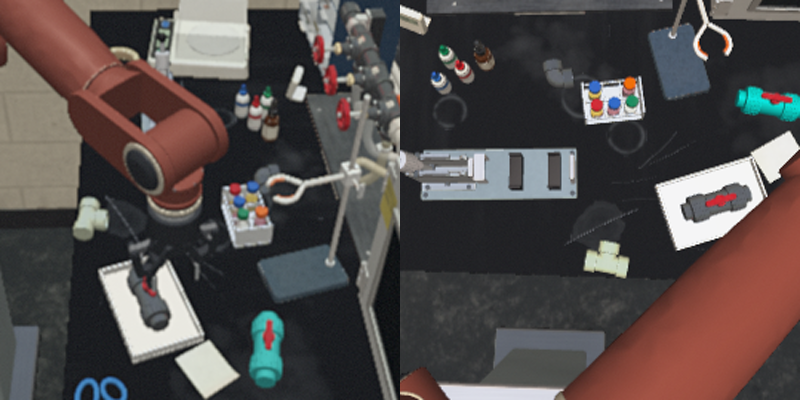

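The valve lies lengthwise in the tray with its handle up (right half, 720, 200). The tee (608, 260) and elbow (558, 72) have not moved, and the gripper is clear.

```bash
python3 -c "
from plant import job_done
print(job_done())"
```

```text
the job is handed in; nothing more can be done
None
```

The job is handed in, about 18 s in: the lever is at its released end with the collar dropped (camera depth matches the locked profile), the grey valve lies flat in the tray with its handle up, and the tee and elbow have not moved.

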